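Set the orange sample counter to 4

ROBOT

A 6-joint arm with a two-finger parallel gripper is mounted at the origin on a cart in front of the work surface, level with it; the furniture and walls round the work are solid. World frame = base frame: x ahead of the robot, y to its left, z up, the work surface at z = 0. Lengths are in m, angles in rad, forces in N, time in s.
With the tool pointing down it reaches from about 0.275 to 0.85 m from the base axis. Payload 5.2 kg.
Tool frame: the origin (TCP) lies on the centre line of the jaws, within the pads' length; the fingertips stand 22 mm ahead of it and the grasp point (between the pads) lies 3 mm ahead of it; z points along the fingers, y is the line along which they close (so a half turn about z gives the same grasp; the last joint's range is limited). The gripper opens to 85 mm and grips with 20 to 120 N. Pads are 22 mm wide; open, the fingers measure 114 mm over their backs; the gripper's body (76 mm by 85 mm) begins 54 mm behind the grasp point. The pads swing forward as they close: fully open they stand 13 mm farther back than shut.
Start: joints at [-1.401, 0.259, 1.535, -0, 1.348, -0.203], TCP at [0.2, -0.512, 0.253] pointing down, gripper open.
Joint ranges: [-3.14, 3.14], [-0.91, 2.08], [0.19, 2.58], [-1.22, 4.36], [0.22, 2.71], [-3.12, 3.12]. Speed limits (rad/s): [2.57, 2.57, 3.14, 3.14, 3.14, 3.14].

INTERFACE

Orientations are given as a unit quaternion [x, y, z, w].
In Python, from station import r gives the robot as it stands. The module is installed in compiled form; this text tells all that it offers.
- The arm moves only by the tool arm_command, never from a script. Its argument "steps" is a list of rows, each a list of 7 numbers: the turn, a rotation vector about the tool's x, y, z in degrees, then the shift along the tool's x, y, z in cm, then the opening, from -1 (shut) to 1 (fully open). A call has exactly 5 rows; each row is the pose to reach, as a shift and turn from the pose commanded when the call began, along the tool's axes at that moment; what a row does not reach only later rows make up. A row lasts 1/10 s, in which the tool goes at most 50 mm and 8.59 degrees, less where a joint would pass 70% of its speed; a pose out of reach is approached as far as the arm can. A call with a gripper value outside its range is refused whole. The fingers move at their own pace and stop on an object; "squeeze" is the grip in N (left out, the last holds). Time passes only in rows, so rows that repeat a pose let the fingers close, or fill a call up. It gives the time, the measured TCP pose, the force, the opening and the grip force at its end, in the units of the state.
- r.read_state(): the state, without advancing time (a new reading comes with each control period).
- r.camera(name): name is "side" or "top" or "wrist"; returns a dict with "image" (480x640x3 uint8, red, green, blue), "K" (3x3 intrinsics, pixels), "dist" ([k1, k2, p1, p2, k3] as OpenCV has them; the pictures are not rectified), "view" (4x4, takes a point from world to camera coordinates). Camera axes: x right, y down, z forward; pixel columns grow to the right and rows downward; lengths in m; the calibration is good to about 2 mm. A picture is of the moment at which its call begins. There is no depth.
- r.hand_in(): hands the job in; it is judged then, once.
The state is a dict: "time": time; "joints": joint angles; "dq": joint speeds; "joint_torque": joint torques, N m; "ee_pos": TCP position; "eef_rot": TCP orientation; "contact_force": force on the tool from outside, world axes, zero at the start; "ft_torque": the same for the moment, N m; "width": finger opening in m; "grasp_force": force on a finger pad.
Only numpy, scipy, OpenCV 4.12 (cv2) and the standard library are available. Lean on these libraries where they do the work, as an engineer would, in place of code of your own. Each camera call takes 0.05 s, during which the arm holds its last target. There are 200 camera calls.

TASK

The next tray at the microscope is number 4. Roll the orange knurled thumbwheel by its edge until the digit 4 stands centred in the window of that counter, then let go; leave the blue counter on the digit it shows.

Things in the scene. Friction and masses are not known exactly. Their poses are not given: they have to be found in the camera images.
- orange_counter: White counter with the orange wheel, 100 (x) x 92 (y) x 80 mm high, fixed. Origin: centre of its underside; z up, +x to its back, y along the axle. Top flat at 80 mm; a 45 degree slope on the -x side has the window (18 x 19 mm) at y = +16 mm: white digits, yellow lines between, on a black drum that turns with the wheel; red marks at mid-height. Counters swap places; turned up to 0.35 rad.
- orange_top (a point): Highest point of the orange wheel's rim, mid-width, wheel at rest; 90 mm up, 20 mm to the -y side of the counter's origin, same axes. Wheel 80 mm across, 18 mm wide, 10 mm proud of the top: a closed fingertip can press it from above and drag it along x. Sprung axle: the wheel sinks from 3 N on, 1 mm per further 2 N, to a stop at 5 mm, and rises when let go. At 5 N a tip drags it without slip.
- orange_wheel (a joint): Turn of the orange wheel, rad. A digit every 0.628: 0 = digit 0 centred in the window, 0.628 = digit 1 ... 2.513 = digit 4. It grows when the wheel's top moves to the counter's -x (window side), 25 mm of rim travel a digit. Stops just past 0 and 9. No clicks; friction (about 1 N at the rim) keeps it where it is left. Starts between 0 and 3, seldom centred.
- blue_rim (a point): A point on the rim of the blue wheel, 40 mm from its axle, turning with it: tells whether that wheel was turned. The blue wheel sits in a second, equal white counter, a bystander; axle 50 mm above the worktop, wheel top 90 mm.
There are look-alikes about, which are no part of the job. Leave any turquoise look-alike of the orange_counter alone.

How it is judged:
At the end, for the whole second after the job is handed in: The orange thumbwheel is at rest with the digit 4 centred in its window to within 0.21 rad (12 degrees, a third of a digit), and the rim of the blue thumbwheel is within 10 mm of where it was (value of joint orange_wheel between 2.303 and 2.723 rad and velocity of joint orange_wheel between -0.05 and 0.05 rad/s and distance of blue_rim from where it was at the start of the episode below 0.01 m); the robot touches nothing.
It fails at once if the blue thumbwheel is turned (its rim moves by more than 10 mm) (distance of blue_rim from where it was at the start of the episode above 0.01 m).
It also fails if it takes over 40 s, if anything falls off the work surface, if the arm or the gripper's body presses on something with over 40 N, if the wrist force passes 120 N, or if a joint passes its speed limit or range.

## Working session

There is one attempt and no reset: what is moved stays moved. The work goes in short steps, Python scripts to look and compute and a tool call to move; the robot and the scene stay as the last step left them, time stands still between calls to the robot, and variables do not carry over. Pictures are saved under pics/ and viewed, at most 10 in all, crops included, and the job is handed in when it is done.

Besides the shell and the picture viewer there is one more tool, called after "Call:" as a command line: name --pt "numbers of a row" for each row, then --argument value for the rest. arm_command: Moves the arm, as the interface text tells. Its arguments: {"type":"object","properties":{"steps":{"type":"array"},"squeeze":{"type":"number"}},"required":["steps"]}

```bash
mkdir -p pics; python3 - <<'E'
from station import r
import cv2,numpy as np
a=[]
for n in ("side","top"):
    c=r.camera(n); np.savez(f"pics/{n}0.npz",**c); cv2.imwrite(f"pics/{n}0.png",c["image"][:,:,::-1])
    V=c["view"]; print(n,"pos",(-V[:3,:3].T@V[:3,3]).round(3),"fwd",V[2,:3].round(2),c["K"][0,0],c["dist"])
s=r.read_state(); print(s["time"],s["ee_pos"],s["eef_rot"],s["contact_force"])
E
```

```text
side pos [-0.029  0.461  0.752] fwd [ 0.55 -0.51 -0.66] 445.5596095001035 [-0.00850982  0.          0.          0.          0.        ]
top pos [ 0.432 -0.027  1.606] fwd [ 0.05 -0.02 -1.  ] 578.562107013951 [-0.15660964  0.          0.          0.          0.        ]
0.1 [ 0.20026872 -0.51178101  0.2525472 ] [ 9.82677420e-01  1.85322425e-01  3.22271492e-06 -8.29073325e-04] [-0.32370859 -0.41054875 -0.22873156]
```

View pics/top0.png

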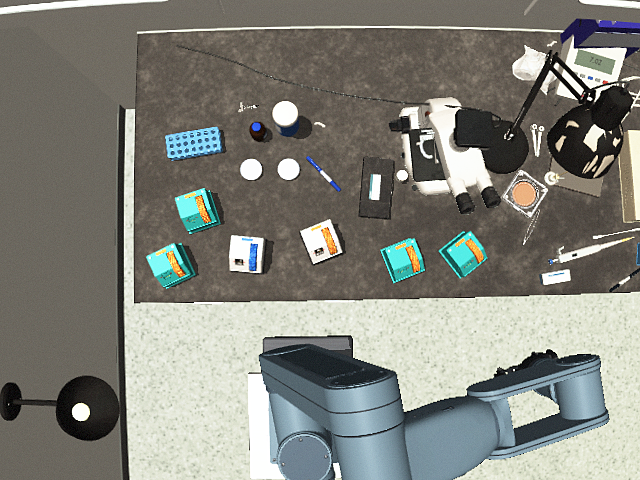

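View pics/side0.png

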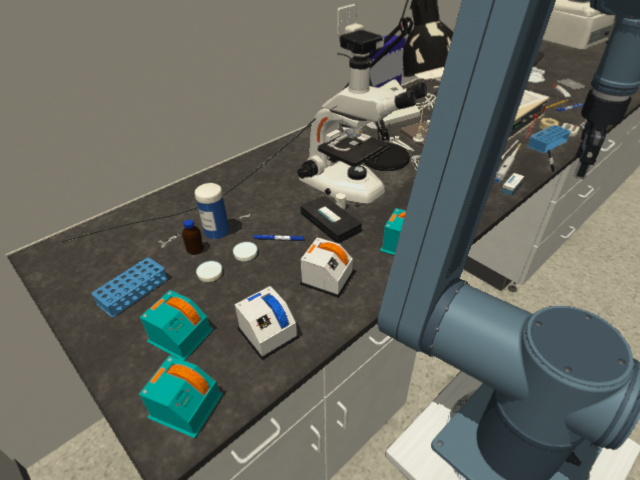

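The top view shows the white counter with the orange wheel at about (321,242), its wheel at (334,240) and its window at about (320,256). The blue counter is at (248,254), and the turquoise ones are look-alikes. The side view shows the orange counter at (327,265) with its window near (334,265). Next I'll measure the pose and enlarge the window.

```bash
cat > h.py <<'E'
import cv2,numpy as np
def ray(c,uv,z):
    "pixels -> world points on plane z"
    p=cv2.undistortPoints(np.float64(uv).reshape(-1,1,2),c["K"],c["dist"]).reshape(-1,2)
    R=c["view"][:3,:3];o=-R.T@c["view"][:3,3]
    d=np.c_[p,np.ones(len(p))]@R
    return o+d*((z-o[2])/d[:,2])[:,None]
def proj(c,P):
    P=np.atleast_2d(P); R=c["view"][:3,:3]
    return cv2.projectPoints(np.float64(P),cv2.Rodrigues(R)[0],c["view"][:3,3],c["K"],c["dist"])[0].reshape(-1,2)
def orange(c,box):
    x0,y0,x1,y1=box; h=cv2.cvtColor(c["image"],cv2.COLOR_RGB2HSV)
    m=cv2.inRange(h,(5,140,90),(22,255,255)); k=np.zeros_like(m);k[y0:y1,x0:x1]=m[y0:y1,x0:x1]
    return k
E
python3 - <<'E'
from h import *
T=dict(np.load("pics/top0.npz"));S=dict(np.load("pics/side0.npz"))
m=orange(T,(295,210,350,275)); ys,xs=np.nonzero(m)
P=ray(T,np.c_[xs,ys],0.087)
rect=cv2.minAreaRect(np.float32(P[:,:2]*1000)); print("wheel rect",rect,len(xs))
x0=P[:,:2]; u,s,vt=np.linalg.svd(x0-x0.mean(0)); v=vt[0]*np.sign(vt[0][0]); yaw=np.arctan2(v[1],v[0]); print("mean",x0.mean(0),"yaw",yaw)
# white body, saturation low
h=cv2.cvtColor(T["image"],cv2.COLOR_RGB2HSV); w=cv2.inRange(h,(0,0,150),(179,60,255))
k=np.zeros_like(w);k[210:275,295:350]=w[210:275,295:350]; k|=m
k=cv2.morphologyEx(k,cv2.MORPH_CLOSE,np.ones((9,9)))
ys,xs=np.nonzero(k); Q=ray(T,np.c_[xs,ys],0.06)
print("body rect",cv2.minAreaRect(np.float32(Q[:,:2]*1000)))
c,s_=np.cos(yaw),np.sin(yaw); R=np.array([[c,-s_],[s_,c]])
# wheel rect centre -> top; check in side view
top=np.r_[np.array(rect[0])/1000,0.09]
ms=orange(S,(300,232,356,295)); ys,xs=np.nonzero(ms)
Ps=ray(S,np.c_[xs,ys],0.087); r2=cv2.minAreaRect(np.float32(Ps[:,:2]*1000)); print("side wheel rect",r2)
org=top[:2]-R@[0,-0.02]; print("top",top,"origin",org)
# window crop, rectified from side & top: window on slope
def win(cam,n,W=19,H=20):
    # slope through (x=-50+?,z): estimated later; here simple crop
    u=proj(cam,np.r_[org+R@[-0.035,0.016],0.065])[0]; print(n,u)
    a,b=int(u[0]),int(u[1]); return cv2.resize(cam["image"][b-35:b+35,a-40:a+40,::-1],None,fx=5,fy=5,interpolation=cv2.INTER_CUBIC)
cv2.imwrite("pics/c0.png",np.hstack([win(S,"S"),win(T,"T")]))
E
```

```text
wheel rect ((512.0188598632812, -60.26781463623047), (79.89168548583984, 44.08641052246094), 17.52776336669922) 176
mean [ 0.50995253 -0.07242807] yaw 0.3921238096782709
body rect ((510.84210205078125, -52.318416595458984), (96.84925842285156, 87.49966430664062), 21.37683868408203)
side wheel rect ((504.2760925292969, -59.930992126464844), (94.71328735351562, 51.913700103759766), 20.337732315063477)
top [ 0.51201886 -0.06026781  0.09      ] origin [ 0.50437582 -0.04178582]
S [337.00206146 270.67627197]
T [316.78671338 257.77172534]
```

View pics/c0.png

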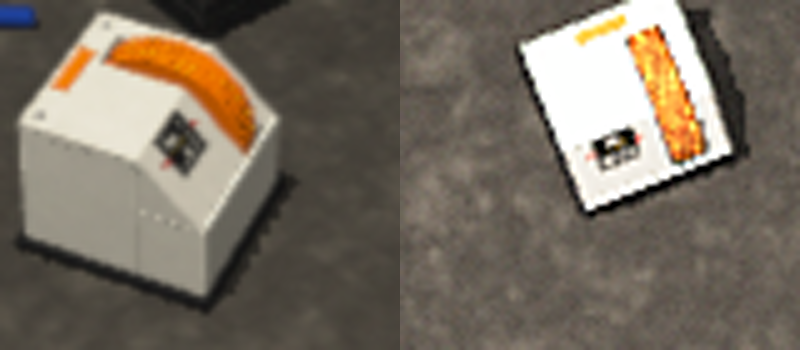

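The crop shows the counter, but the digit is too small to read, so I need the wrist camera. An orange sticker at the back also contaminated the wheel mask. I'll redo the pose using only the largest blob and get the wrist camera's mounting.

```bash
python3 - <<'E'
from h import *
from station import r
from scipy.spatial.transform import Rotation as Ro
T=dict(np.load("pics/top0.npz"));S=dict(np.load("pics/side0.npz"))
def big(m):
    n,l,st,_=cv2.connectedComponentsWithStats(m); i=1+st[1:,4].argmax(); return (l==i).astype(np.uint8)
for n,c,b in (("T",T,(295,210,350,275)),("S",S,(300,232,356,295))):
    ys,xs=np.nonzero(big(cv2.morphologyEx(orange(c,b),cv2.MORPH_CLOSE,np.ones((3,3)))))
    P=ray(c,np.c_[xs,ys],0.085)[:,:2]*1000; rc=cv2.minAreaRect(np.float32(P)); 
    v=np.linalg.svd(P-P.mean(0))[2][0]; print(n,"rect",rc,"mean",P.mean(0),"axis deg",np.degrees(np.arctan(v[1]/v[0])))
    if n=="T":
        for th in (18,20,21.5):
            e=np.array([np.cos(np.radians(th)),np.sin(np.radians(th))]);f=np.array([-e[1],e[0]])
            print(th,"across wheel: ",np.percentile(P@f,[2,50,98]).round(1),"along",np.percentile(P@e,[1,99]).round(1))
h=cv2.cvtColor(T["image"],cv2.COLOR_RGB2HSV); w=cv2.inRange(h,(0,0,120),(179,70,255)); k=np.zeros_like(w);k[210:275,295:350]=w[210:275,295:350]
k=big(cv2.morphologyEx(k|orange(T,(295,210,350,275)),cv2.MORPH_CLOSE,np.ones((9,9)))); ys,xs=np.nonzero(k)
e=np.array([np.cos(.36),np.sin(.36)]);f=np.array([-e[1],e[0]])
for z in (0.05,0.08):
    Q=ray(T,np.c_[xs,ys],z)[:,:2]*1000; print("body z",z,cv2.minAreaRect(np.float32(Q)),"along e",np.percentile(Q@e,[.5,99.5]),"across",np.percentile(Q@f,[.5,99.5]))
c=r.camera("wrist"); s=r.read_state(); R=c["view"][:3,:3]; o=-R.T@c["view"][:3,3]; A=Ro.from_quat(s["eef_rot"]).as_matrix()
print("cam in tool",A.T@(o-s["ee_pos"]),"fwd",A.T@R[2],"right",A.T@R[0],c["K"][0,0],c["dist"]); print(A.round(3))
E
```

```text
T rect ((511.0115661621094, -73.58500671386719), (70.2345962524414, 19.363788604736328), 19.034942626953125) mean [510.24161703 -73.45016763] axis deg 20.23979860378837
18 across wheel:  [-236.9 -227.5 -218.6] along [429.  497.6]
20 across wheel:  [-252.5 -243.5 -234.6] along [420.7 489.6]
21.5 across wheel:  [-264.2 -255.4 -246. ] along [414.1 483.1]
S rect ((497.49798583984375, -68.4349136352539), (88.33679962158203, 35.12171936035156), 2.714468002319336) mean [501.03358957 -67.99965392] axis deg -1.842919221136294
body z 0.05 ((499.32977294921875, -49.72521209716797), (112.99854278564453, 153.63555908203125), 89.09609985351562) along e [391.82747945 508.55714263] across [-286.7810103  -157.54330179]
body z 0.08 ((498.0286865234375, -49.290374755859375), (110.8194351196289, 150.6727752685547), 89.09613800048828) along e [391.8810354  506.35961008] across [-284.67491719 -157.92951023]
cam in tool [ 0.07262665  0.00060925 -0.12054728] fwd [-2.87973562e-01  2.00066162e-04  9.57638339e-01] right [ 4.24481227e-04  9.99999907e-01 -8.12694829e-05] 379.5786841293237 [-0.03292506  0.          0.          0.          0.        ]
[[ 0.931  0.364 -0.   ]
 [ 0.364 -0.931  0.001]
 [ 0.    -0.001 -1.   ]]
```

The wheel top comes out at about (0.518, -0.071, 0.09) with a yaw of about 20°. The visible wheel runs from -42 to +27 mm, which fits the geometry. The wrist camera has to be on the window side, so I'll turn -179° about the tool z on the way.

Call:
arm_command --pt "0 0 -8.5 3.6 -2.4 0 -1" --pt "0 0 -17 7.2 -4.7 0 -1" --pt "0 0 -25.5 10.8 -7.1 0 -1" --pt "0 0 -34 14.4 -9.4 0 -1" --pt "0 0 -42.5 18 -11.8 0 -1" --squeeze 40

```text
time: 0.65
ee_pos: [0.3256, -0.3352, 0.2531]
eef_rot: [0.847, 0.531, 0.0, -0.0]
contact_force: [0.8, -0.3, -0.3]
width: 0.0122
grasp_force: 0.0
```

```bash
cat >> h.py <<'E'
from scipy.spatial.transform import Rotation as Ro
TOP=np.array([0.518,-0.071,0.09]); YAW=np.radians(20)
E3=np.array([np.cos(YAW),np.sin(YAW),0]);F3=np.array([-E3[1],E3[0],0])
def plan(s,P):
    A=Ro.from_quat(s["eef_rot"]).as_matrix(); G=np.c_[-E3,F3,[0,0,-1]]
    p=np.array(s["ee_pos"]);d=p-TOP
    print("t",round(s["time"],2),"pos",p.round(4),"counter frame mm",(d@E3*1e3).round(1),(d@F3*1e3).round(1),(d[2]*1e3).round(1),"F",s["contact_force"].round(2) if hasattr(s["contact_force"],"round") else s["contact_force"],"w",s["width"])
    print("shift cm",(A.T@(P-p)*100).round(2),"turn deg",Ro.from_matrix(A.T@G).as_rotvec(degrees=True).round(2))
E
python3 -c "
from h import *;from station import r
plan(r.read_state(),TOP+[0,0,.06])"
```

```text
t 0.65 pos [ 0.3256 -0.3352  0.2531] counter frame mm -271.1 -182.5 163.1 F [ 0.8  -0.31 -0.29] w 0.012223763483231412
shift cm [32.16  5.81 10.32] turn deg [ 1.0000e-02 -1.0000e-02 -1.3582e+02]
```

Call:
arm_command --pt "0 0 -8.5 4 0.7 0 -1" --pt "0 0 -17 8 1.4 0 -1" --pt "0 0 -25.5 12 2.1 0 -1" --pt "0 0 -34 16 2.9 0 -1" --pt "0 0 -42.5 20 3.6 0 -1"

```text
time: 1.15
ee_pos: [0.4461, -0.1715, 0.2533]
eef_rot: [0.597, 0.802, -0.0, 0.0]
contact_force: [0.0, -0.3, 0.4]
width: -0.0004
grasp_force: 0.0
```

```bash
python3 -c "
from h import *;from station import r
plan(r.read_state(),TOP+[0,0,.06])"
```

```text
t 1.15 pos [ 0.4461 -0.1715  0.2533] counter frame mm -101.9 -69.9 163.3 F [ 0.01 -0.29  0.4 ] w -0.00043469732567504894
shift cm [ 7.56  9.77 10.33] turn deg [ -0.    0.  -93.3]
```

Call:
arm_command --pt "0 0 -8.5 1.5 2.0 1.5 -1" --pt "0 0 -17 3 4 3 -1" --pt "0 0 -25.5 4.5 6 5 -1" --pt "0 0 -34 6 8 7 -1" --pt "0 0 -42.5 7.6 9.8 9 -1"

```text
time: 1.65
ee_pos: [0.5186, -0.0716, 0.1624]
eef_rot: [0.265, 0.964, -0.0, 0.0]
contact_force: [0.5, 0.4, 0.0]
width: 0.0003
grasp_force: 0.0
```

Call:
arm_command --pt "0 0 -8.5 0 0 0 -1" --pt "0 0 -17 0 0 0 -1" --pt "0 0 -25.5 0 0 0 -1" --pt "0 0 -34 0 0 0 -1" --pt "0 0 -42.5 0 0 0 -1"

```text
time: 2.15
ee_pos: [0.5179, -0.0724, 0.163]
eef_rot: [-0.102, 0.995, 0.0, -0.0]
contact_force: [0.5, 0.6, -1.0]
width: -0.0002
grasp_force: 0.0
```

Call:
arm_command --pt "0 0 -8.3 0 0 0.3 -1" --pt "0 0 -8.3 0 0 0.6 -1" --pt "0 0 -8.3 0 0 1 -1" --pt "0 0 -8.3 0 0 1.3 -1" --pt "0 0 -8.3 0 0 1.3 -1"

```text
time: 2.65
ee_pos: [0.5176, -0.0724, 0.1496]
eef_rot: [-0.17, 0.985, 0.0, -0.001]
contact_force: [0.5, 0.2, -0.7]
width: -0.0
grasp_force: 0.0
```

```bash
python3 - <<'E'
from h import *;from station import r
c=r.camera("wrist"); np.savez("pics/w1.npz",**c); cv2.imwrite("pics/w1.png",c["image"][:,:,::-1])
plan(r.read_state(),TOP+[0,0,.06])
print("expected top",proj(c,TOP),"window",proj(c,TOP-E3*.035+F3*.036+[0,0,-.025]))
E
```

```text
t 2.7 pos [ 0.5178 -0.0725  0.15  ] counter frame mm -0.6 -1.3 60.0 F [-0.16  0.61  0.26] w -6.397883623029958e-05
shift cm [-0.06  0.13 -0.  ] turn deg [ 0.03 -0.03 -0.41]
expected top [[328.26894428 274.53935659]] window [[393.1042837  197.32169733]]
```

View pics/w1.png

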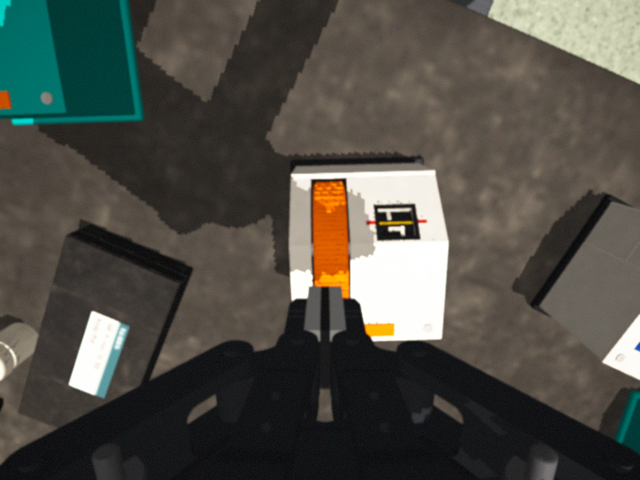

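The wrist view shows the counter straight on. The wheel runs from (330,180) to (330,298), the closed tip covers (325,290), and the window is at (396,222), upside down with a yellow line near its middle. I'll enlarge it.

```bash
python3 - <<'E'
from h import *
c=dict(np.load("pics/w1.npz")); im=c["image"][195:250,365:432,::-1]
cv2.imwrite("pics/w1c.png",cv2.resize(cv2.rotate(im,cv2.ROTATE_180),None,fx=8,fy=8,interpolation=cv2.INTER_CUBIC))
E
```

```text
(no output)
```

View pics/w1c.png

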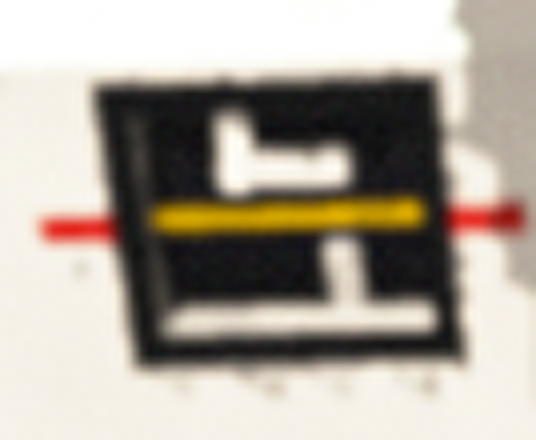

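The rotated crop reads upright: the yellow line sits on the red marks, with the lower half of a 2 above it and the top of a 1 below. The wheel is therefore at about 1.5 digits, and reaching 4 takes about 62 mm of rim travel towards -x, which is tool +x. I'll do that in three strokes of about 21 mm. First I descend to just above the wheel at counter x = +10 mm.

Call:
arm_command --pt "0 0 -0.4 -1.0 0.15 1.0 -1" --pt "0 0 -0.4 -1.0 0.15 2.4 -1" --pt "0 0 -0.4 -1.0 0.15 3.3 -1" --pt "0 0 -0.4 -1.0 0.15 3.6 -1" --pt "0 0 -0.4 -1.0 0.15 3.6 -1"

```text
time: 3.2
ee_pos: [0.5267, -0.0675, 0.1136]
eef_rot: [-0.174, 0.985, 0.0, -0.001]
contact_force: [0.1, -0.4, 0.3]
width: 0.0003
grasp_force: 0.0
```

Call:
arm_command --pt "0 0 0 0 0 0.05 -1" --pt "0 0 0 0 0 0.1 -1" --pt "0 0 0 0 0 0.15 -1" --pt "0 0 0 0 0 0.2 -1" --pt "0 0 0 0 0 0.2 -1"

```text
time: 3.7
ee_pos: [0.527, -0.0678, 0.1124]
eef_rot: [-0.174, 0.985, -0.0, 0.0]
contact_force: [-0.1, -0.6, 0.2]
width: -0.0
grasp_force: 0.0
```

Call:
arm_command --pt "0 0 0 0 0 0.05 -1" --pt "0 0 0 0 0 0.1 -1" --pt "0 0 0 0 0 0.15 -1" --pt "0 0 0 0 0 0.15 -1" --pt "0 0 0 0 0 0.15 -1"

```text
time: 4.2
ee_pos: [0.5272, -0.0679, 0.1111]
eef_rot: [-0.174, 0.985, -0.0, 0.0]
contact_force: [-0.6, 0.1, 4.6]
width: 0.0
grasp_force: 1.8
```

Call:
arm_command --pt "0 0 0 0 0 0.1 -1" --pt "0 0 0 0.5 0 0.1 -1" --pt "0 0 0 1.1 0 0.1 -1" --pt "0 0 0 1.7 0 0.1 -1" --pt "0 0 0 2.1 0 0.1 -1"

```text
time: 4.7
ee_pos: [0.5077, -0.0754, 0.1103]
eef_rot: [-0.174, 0.985, -0.0, 0.001]
contact_force: [0.7, -0.4, 4.4]
width: 0.0003
grasp_force: 2.3
```

```bash
python3 - <<'E'
from h import *;from station import r
c=r.camera("wrist"); np.savez("pics/w2.npz",**c); plan(r.read_state(),TOP+[0,0,.022])
p=proj(c,TOP-E3*.030+F3*.036+[0,0,-.021])[0]; print(p)
cv2.imwrite("pics/w2c.png",cv2.resize(cv2.rotate(c["image"][120:300,300:500,::-1],cv2.ROTATE_180),None,fx=3,fy=3,interpolation=cv2.INTER_CUBIC))
E
```

```text
t 4.75 pos [ 0.5071 -0.0755  0.1102] counter frame mm -11.8 -0.5 20.2 F [-0.29 -1.42  4.89] w 6.021837262102613e-05
shift cm [-1.18  0.05 -0.18] turn deg [-0.06  0.05  0.06]
[407.36988499 249.85895278]
```

View pics/w2c.png

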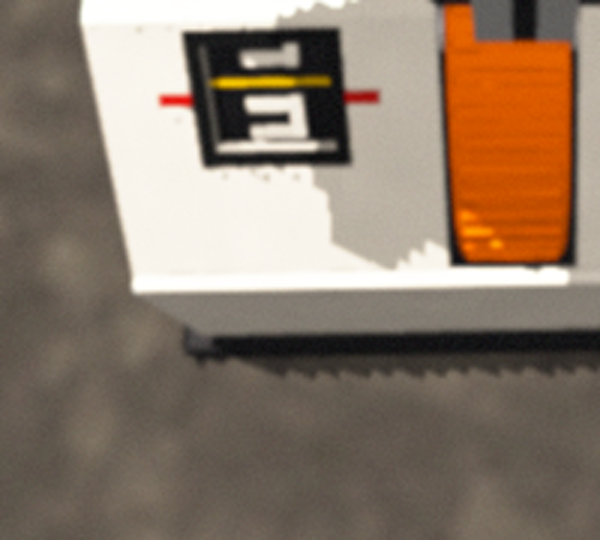

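The yellow line now sits above the red marks, so the wheel turned the right way. I'll make a second stroke and then compare enlarged window crops side by side.

Call:
arm_command --pt "0 0 0 0 0 -0.8 -1" --pt "0 0 0 -1.2 0 -0.8 -1" --pt "0 0 0 -2.2 0 -0.8 -1" --pt "0 0 0 -2.2 0 -0.3 -1" --pt "0 0 0 -2.2 0 0.05 -1"

```text
time: 5.25
ee_pos: [0.5289, -0.0674, 0.109]
eef_rot: [-0.175, 0.985, -0.0, 0.0]
contact_force: [2.0, -1.1, 7.1]
width: 0.0001
grasp_force: 3.7
```

Call:
arm_command --pt "0 0 0 0 0 0.02 -1" --pt "0 0 0 0.5 0 0.02 -1" --pt "0 0 0 1.1 0 0.02 -1" --pt "0 0 0 1.7 0 0.02 -1" --pt "0 0 0 2.1 0 0.02 -1"

```text
time: 5.75
ee_pos: [0.5087, -0.0751, 0.1096]
eef_rot: [-0.174, 0.985, -0.001, 0.001]
contact_force: [0.2, -0.8, 6.2]
width: 0.0
grasp_force: 3.1
```

```bash
cat >> h.py <<'E'
def wincrop(c):
    "window square seen by the wrist camera, rectified by its frame mask"
    h=cv2.cvtColor(c["image"],cv2.COLOR_RGB2HSV); red=cv2.inRange(h,(0,150,120),(3,255,255))|cv2.inRange(h,(175,150,120),(179,255,255))
    p=proj(c,TOP-E3*.030+F3*.036+[0,0,-.021])[0]; k=np.zeros_like(red); a,b=int(p[0]),int(p[1]); k[max(b-55,0):b+55,a-60:a+60]=255; red&=k
    ys,xs=np.nonzero(red); l=xs<xs.mean(); L=np.array([xs[l].mean(),ys[l].mean()]);R=np.array([xs[~l].mean(),ys[~l].mean()])
    M=(L+R)/2; n=np.linalg.norm(R-L); x,y=M.astype(int); q=int(n*.62)
    print("marks",L.round(1),R.round(1)); return cv2.resize(cv2.rotate(c["image"][y-q:y+q,x-q:x+q,::-1],cv2.ROTATE_180),(390,390),interpolation=cv2.INTER_CUBIC)
E
python3 - <<'E'
from h import *;from station import r
c=r.camera("wrist"); np.savez("pics/w3.npz",**c); plan(r.read_state(),TOP+[0,0,.022])
cv2.imwrite("pics/w3c.png",np.hstack([wincrop(dict(np.load("pics/w2.npz"))),wincrop(c)]))
E
```

```text
t 5.8 pos [ 0.5082 -0.0752  0.1096] counter frame mm -10.7 -0.6 19.6 F [ 0.49 -1.61  5.9 ] w 0.0001679815435720197
shift cm [-1.07  0.06 -0.24] turn deg [-0.08  0.05  0.07]
marks [379. 267.] [440.5 266. ]
marks [379.5 265. ] [441.5 264. ]
```

View pics/w3c.png

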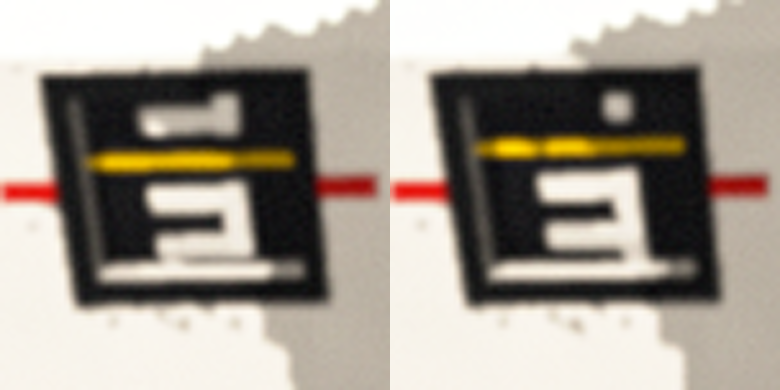

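The crops show 2 below and 3 above the line after stroke 1, then 3 below and the bottom of a 4 above after stroke 2. With a pitch of about 173 px, the readings are roughly 1.48, 2.34 and 3.26, so about 0.74 digit (17.5 mm) remains.

Call:
arm_command --pt "0 0 0 0 0 -0.8 -1" --pt "0 0 0 -1.2 0 -0.8 -1" --pt "0 0 0 -2.1 0 -0.8 -1" --pt "0 0 0 -2.1 0 -0.3 -1" --pt "0 0 0 -2.1 0 0 -1"

```text
time: 6.3
ee_pos: [0.5289, -0.0675, 0.1088]
eef_rot: [-0.175, 0.985, -0.0, 0.001]
contact_force: [2.2, 0.1, 7.1]
width: -0.0002
grasp_force: 3.8
```

Call:
arm_command --pt "0 0 0 0 0 0 -1" --pt "0 0 0 0.5 0 0 -1" --pt "0 0 0 1.1 0 0 -1" --pt "0 0 0 1.75 0 0 -1" --pt "0 0 0 1.75 0 0 -1"

```text
time: 6.8
ee_pos: [0.5116, -0.0741, 0.1096]
eef_rot: [-0.174, 0.985, -0.001, 0.0]
contact_force: [-0.2, -1.8, 6.3]
width: -0.0002
grasp_force: 3.3
```

Call:
arm_command --pt "0 0 0 0 0 -0.3 -1" --pt "0 0 0 0 0 -1 -1" --pt "0 0 0 0 0 -2.5 -1" --pt "0 0 0 0 0 -4 -1" --pt "0 0 0 0 0 -4 -1"

```text
time: 7.3
ee_pos: [0.5123, -0.0735, 0.1505]
eef_rot: [-0.174, 0.985, -0.001, 0.001]
contact_force: [0.1, -0.5, -0.5]
width: 0.0001
grasp_force: 0.0
```

```bash
python3 - <<'E'
from h import *;from station import r
c=r.camera("wrist"); np.savez("pics/w4.npz",**c); plan(r.read_state(),TOP+[0,0,.022])
cv2.imwrite("pics/w4c.png",wincrop(c))
E
```

```text
t 7.35 pos [ 0.5117 -0.0733  0.1495] counter frame mm -6.7 -0.0 59.5 F [ 0.43  0.84 -0.41] w -0.0002805024405047489
shift cm [-0.67  0.01  3.75] turn deg [-0.03  0.05  0.07]
marks [370.4 231.4] [419.5 230.5]
```

View pics/w4c.png

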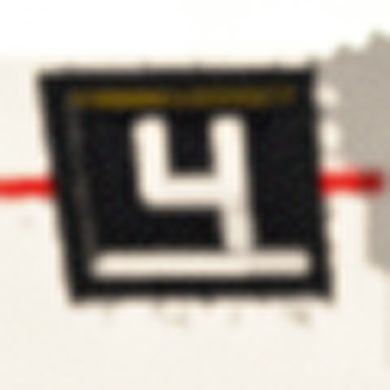

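The 4 stands centred on the red marks (crossbar at y≈190, marks at 184), with the yellow line at the top edge. The tool is clear and reads zero force, so I'm handing in.

```bash
python3 -c "
from station import r
print(r.hand_in())"
```

```text
the job is handed in; nothing more can be done
None
```

The orange counter shows the digit 4 centred in its window, the blue counter was never touched, and the job was handed in at about 7.4 s with the tool clear; no verdict came back.

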